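# Fit the divider comb into the slotted slide rack

## Robot

A 6-joint arm with a two-finger parallel gripper is mounted at the origin on a cart in front of the work surface, level with it; the furniture and walls round the work are solid. World frame = base frame: x ahead of the robot, y to its left, z up, the work surface at z = 0. Lengths are in mm, angles in rad, forces in N, time in s.
With the tool pointing down it reaches from about 275 to 1000 mm from the base axis. Payload 8.4 kg.
Tool frame: the origin (TCP) lies at the very end of the fingers, on their centre line; the grasp point (between the pads) lies 19 mm behind it; z points along the fingers, y is the direction in which the jaws open and shut (so a half turn about z gives the same grasp; the last joint's range is limited). The gripper opens to 85 mm and grips with 20 to 120 N. Pads are 22 mm wide; open, the fingers measure 114 mm over their backs; the gripper's body (76 mm by 85 mm) begins 54 mm behind the grasp point. The pads swing forward as they close: fully open they stand 13 mm farther back than shut.
Start: joints at [1.301, 0.353, 1.633, -0, 1.155, -0.002], TCP at [165.38, 602.725, 231.281] pointing down, gripper open.
Joint ranges: [-2.63, 2.63], [-0.92, 2.1], [0.06, 2.66], [-1.3, 4.44], [0, 2.69], [-3.02, 3.02]. Speed limits (rad/s): [2.22, 2.22, 2.79, 3.14, 3.14, 3.14].

## Interface

Orientations are given as [roll, pitch, yaw] about the fixed x, y, z axes, in that order (R = Rz(yaw) Ry(pitch) Rx(roll)).
In Python, from rig import readout, grab_frame, calibration, r gives the robot as it stands. The module is installed in compiled form; this text tells all that it offers.
- The arm moves only by the tool play_rows, never from a script. Its argument "rows" is a list of rows, each a list of 3 entries, a list of its own where there are three numbers: the closure in counts, from 0 (fully open) to 255 (shut), then the shift along the tool's x, y, z in cm, then the turn, a rotation vector about the tool's x, y, z in rad. In form: [[gripper, [dx, dy, dz], [rx, ry, rz]], ...]. A call has 1 to 12 rows; each row is the pose to reach, as a shift and turn from the pose commanded when the call began, along the tool's axes at that moment; what a row does not reach only later rows make up. A row lasts 1/12 s, in which the tool goes at most 41.7 mm and 7.16 degrees, less where a joint would pass 70% of its speed; a pose out of reach is approached as far as the arm can. A call with a gripper value outside its range is refused whole. The fingers move at their own pace and stop on an object; "squeeze" is the grip in N (left out, the last holds). Time passes only in rows, so rows that repeat a pose let the fingers close. It gives the time, the measured TCP pose, the force and the opening at its end, in the units of the state.
- readout.sense(): the state, without advancing time (a new reading comes with each control period).
- grab_frame(name): name is "side" or "top" or "wrist"; returns (picture, depth): 400x640x3 uint8, red, green, blue; 400x640 float32, mm along the optical axis (not along the pixel's ray), 0 where there is no reading.
- calibration(name): a dict with "vfov" (degrees; the focal length in pixels is half the picture's height over the tangent of half this angle, whatever the lens; pixels are square), "cx", "cy" (the principal point, pixels), "k1" (the pictures are not rectified: a ray, as slopes to the right and down, at radius r is drawn at 1 + k1 r^2 times it, then the intrinsics apply), "cam_to_world" (4x4, takes a point from camera to world coordinates). Camera axes: x right, y down, z forward; pixel columns grow to the right and rows downward; lengths in mm; the calibration is good to about 2 mm. A picture is of the moment at which its call begins: read the wrist's pose just before it. calibration takes no time and is no camera call; for the wrist camera it gives the pose at the moment of the call.
- r.sign_off(): hands the job in, once; it reports no verdict.
The state is a dict: "clock": time; "qpos": joint angles; "qvel": joint speeds; "joint_efforts": joint torques, N m; "eef_pos": TCP position; "tcp_rot": TCP orientation; "contact_force": force on the tool from outside, world axes, zero at the start; "wrist_torque": the same for the moment, N m; "opening": opening from 0.0 (shut) to 1.0 (fully open).
Only numpy, scipy, OpenCV 4.12 (cv2) and the standard library are available. Lean on these libraries where they do the work, as an engineer would, in place of code of your own. Each camera call takes 0.05 s, during which the arm holds its last target.

## Task

Take the blue five-toothed divider comb out of its grey parking stand by its orange handle and fit it into the yellow slotted insert of the slide drying rack, every tooth in its own slot and the comb fully home and upright, then let go. The insert may be clamped anywhere along its rail, so feel for the slots gently with light pressure and do not force the comb. Leave the other things on the bench where they are.

Things in the scene. Friction and masses are not known exactly. Their poses are not given: they have to be found in the camera images.
- comb_grip (a point): Centre of the comb's orange handle bar, 14 mm (comb x) x 74 mm (comb y) x 30 mm high; grip it across the 14 mm. The handle is sprung: it slides down on two pins by up to 8 mm (2 N starts it, about 8 N presses it fully, then it is rigid). Unpressed, this point is 67 mm above the tooth tips, with 14 mm free between handle and spine. Axes as the comb's.
- comb: Blue divider comb, about 0.15 kg. Origin at the middle tooth, at tip height; z up, y along the row, a half turn about z alike. Five teeth 25 mm apart, each 4 (y) x 12 (x) x 24 mm long, below a spine 16 x 130 x 14 mm. In its stand it hangs by the ends of its spine, tips 6 mm above the bench, with 4 to 5 mm of play.
- rack: Slide drying rack, fixed to the bench: grey base 60 (x) x 222 (y) x 6 mm with two aluminium rails along y, 24 mm high, that hold the yellow slotted insert. Origin at the centre of its underside.
- rail_mid (a point): Centre of the rack's rail, 34 mm above the bench, level with the top of the yellow insert (28 x 160 mm, centred in x). Insert: five slots 25 mm apart along y, each 6 (y) x 16 (x) x 28 mm deep. It is clamped fast, but its middle slot lies anywhere from -11 to +11 mm along y from here; this shift is new each time and not measured. Comb home: spine on the insert, tips 10 mm above the bench.
- stand: Grey open parking trough of the comb, fixed to the bench, 36 (x) x 148 (y) x 34 mm; origin at the centre of its underside, y along its length.
- vial_0: Bystander: small amber vial with black cap, 23 mm across, 57 mm high; origin at its underside.
- petri_dish_0: Bystander: petri dish with lid, 59 mm across, 15 mm high; origin at its underside.
- slide_box: Bystander: dark green slide box, 65 x 85 x 30 mm; origin at its underside.
Mind the look-alikes: they are no part of the job. Of the things like the comb, leave any that is red; of the rest the larger one is meant.

How it is judged:
By the outcome, as a careful person would: the job done as asked, in the order asked, and still so for the second after the job is handed in, with the robot touching nothing.
It also fails if it takes over 42 s, if anything falls off the work surface, if the arm or the gripper's body presses on something with over 40 N, if the wrist force passes 120 N, or if a joint passes its speed limit or range.

## Working session

There is one attempt and no reset: what is moved stays moved. The work goes in short steps, Python scripts to look and compute and a tool call to move; the robot and the scene stay as the last step left them, time stands still between calls to the robot, and variables do not carry over. Pictures are saved under pics/ and viewed, and the job is handed in when it is done.

Besides the shell and the picture viewer there is one more tool, called after "Emit:" as name(argument=value, ...), one argument or row to a line, values as JSON. play_rows: Moves the arm, as the interface text tells. Its arguments: {"type":"object","properties":{"rows":{"type":"array"},"squeeze":{"type":"number"}},"required":["rows"]}

```bash
mkdir -p pics; cat > h.py <<'E'
import numpy as np,cv2
from rig import readout,grab_frame,calibration,r
def save(n,f):
    p,d=grab_frame(n); c=calibration(n); cv2.imwrite(f'pics/{f}.png',p[:,:,::-1]); np.savez(f'pics/{f}.npz',p=p,d=d,**{k:np.array(v) for k,v in c.items()}); return p,d,c
def load(f):
    z=np.load(f'pics/{f}.npz'); return z['p'],z['d'],z
def cloud(d,c):
    H,W=d.shape; f=H/2/np.tan(np.radians(float(c['vfov']))/2)
    u,v=np.meshgrid(np.arange(W),np.arange(H))
    K=np.array([[f,0,float(c['cx'])],[0,f,float(c['cy'])],[0,0,1]])
    pts=np.stack([u,v],-1).reshape(-1,1,2).astype(np.float64)
    q=cv2.undistortPoints(pts,K,np.array([float(c['k1']),0,0,0,0]))[:,0]
    P=np.c_[q*d.reshape(-1,1),d.reshape(-1)]
    M=np.array(c['cam_to_world']); return (P@M[:3,:3].T+M[:3,3]).reshape(H,W,3)
E
python3 - <<'E'
from h import *
print(readout.sense())
for n in('top','side'):
    p,d,c=save(n,n+'0'); print(c)
E
```

```text
{'clock': 0.0, 'qpos': array([ 1.30060860e+00,  3.53627847e-01,  1.63411598e+00,  2.90088293e-05,
        1.15520805e+00, -2.42242937e-03]), 'qvel': array([-0.00160081, -0.00043127, -0.00028796,  0.00207305, -0.00149708,
       -0.00025098]), 'joint_efforts': array([-3.36449353e-03, -6.05265999e+01, -3.42053461e+01, -3.33447197e-04,
        9.51731927e-03,  3.37526679e-06]), 'eef_pos': array([165.24079058, 602.27666575, 230.58212881]), 'tcp_rot': array([-3.14023349e+00, -2.98161772e-05,  2.87381561e+00]), 'contact_force': array([ 0.3636305 , -0.13111624, -0.48793294]), 'wrist_torque': array([ 0.01026684, -0.0389054 , -0.03116892]), 'opening': 1.0051872217330442}
{'vfov': 47.636302953999056, 'cx': 314.0303920839457, 'cy': 211.90331661754647, 'k1': -0.05102681619701124, 'cam_to_world': array([[ 2.42379535e-03, -9.80635451e-01,  1.95827059e-01,
         2.92015712e+02],
       [-9.99961362e-01, -4.03148682e-03, -7.81157214e-03,
         3.39754777e+02],
       [ 8.44977878e-03, -1.95800559e-01, -9.80607333e-01,
         1.27811343e+03],
       [ 0.00000000e+00,  0.00000000e+00,  0.00000000e+00,
         1.00000000e+00]])}
{'vfov': 51.03995444934551, 'cx': 317.96155476865243, 'cy': 195.49805056911927, 'k1': -0.08120687396670366, 'cam_to_world': array([[ 9.89195483e-01, -1.05306169e-01,  1.01994645e-01,
         4.37004291e+02],
       [-1.46061199e-01, -7.67657735e-01,  6.23993372e-01,
        -2.38473728e+02],
       [ 1.25866265e-02, -6.32148885e-01, -7.74744709e-01,
         7.98464914e+02],
       [ 0.00000000e+00,  0.00000000e+00,  0.00000000e+00,
         1.00000000e+00]])}
```

View pics/top0.png

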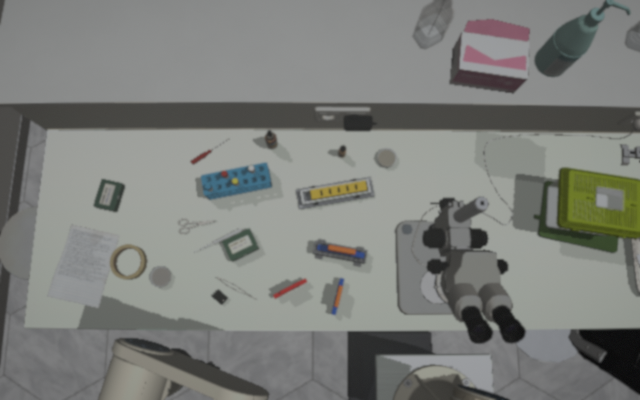

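View pics/side0.png

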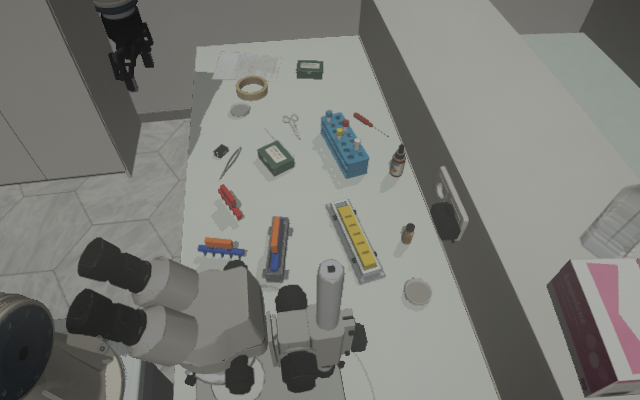

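The rack with the yellow insert is at top px (335,192). The comb in its stand is at (340,250). The smaller blue comb at (338,297) and the red one at (290,288) are decoys, and a microscope stands to the right. Next I measure.

```bash
python3 - <<'E'
from h import *
def rep(f,name,roi,lo,hi,zr):
    p,d,c=load(f); X=cloud(d,c); hsv=cv2.cvtColor(p,cv2.COLOR_RGB2HSV)
    m=np.all((hsv>=lo)&(hsv<=hi),-1)&(d>0); R=np.zeros_like(m); R[roi[1]:roi[3],roi[0]:roi[2]]=1; m&=R
    P=X[m]; print(f,name,len(P),'zpct',np.percentile(P[:,2],[5,25,50,75,95]).round(1))
    Q=P[(P[:,2]>zr[0])&(P[:,2]<zr[1])]
    if len(Q)<10:return
    rc=cv2.minAreaRect(Q[:,:2].astype(np.float32)); w,v=np.linalg.eigh(np.cov(Q[:,:2].T)); a=v[:,1]
    print('  n',len(Q),'mean',Q.mean(0).round(1),'rect',np.round(rc[0],1),np.round(rc[1],1),'yaw of long-axis from y deg',np.degrees(np.arctan2(-a[0]*np.sign(a[1]),abs(a[1]))).round(2))
for f,roi in(('top0',(300,230,380,270)),('side0',(255,205,300,285))):
    rep(f,'orange',roi,(3,120,100),(18,255,255),(80,105) if 0 else (60,110))
    rep(f,'blue',roi,(105,90,40),(125,255,255),(25,70))
for f,roi in(('top0',(290,170,385,215)),('side0',(320,190,390,285))):
    rep(f,'yellow',roi,(20,100,100),(32,255,255),(30,40))
p,d,c=load('top0'); cv2.imwrite('pics/t1.png',cv2.resize(p[165:315,250:410,::-1],None,fx=5,fy=4,interpolation=cv2.INTER_CUBIC)[:600])
p,d,c=load('side0'); cv2.imwrite('pics/s1.png',cv2.resize(p[180:300,190:400,::-1],None,fx=3.8,fy=3.8,interpolation=cv2.INTER_CUBIC)[:600])
E
```

```text
top0 orange 125 zpct [78.8 86.3 88.3 90.5 93.5]
  n 125 mean [429.3 258.2  87.8] rect [430.  257.7] [67.4 11.5] yaw of long-axis from y deg -10.29
top0 blue 97 zpct [32.  42.7 44.3 46.2 48.3]
  n 96 mean [429.1 254.   43.6] rect [430.5 256.7] [131.5  15.1] yaw of long-axis from y deg -10.25
side0 orange 223 zpct [66.  85.5 86.7 87.7 89. ]
  n 219 mean [429.1 247.7  85. ] rect [430.1 254.2] [73.1 13.1] yaw of long-axis from y deg -10.57
side0 blue 133 zpct [37.1 41.6 42.8 43.8 45.2]
  n 127 mean [421.9 208.9  42.7] rect [430.5 253.6] [128.6  15.2] yaw of long-axis from y deg -11.35
top0 yellow 515 zpct [10.6 32.1 34.1 36.  38.8]
  n 440 mean [604.6 261.2  34.7] rect [604.8 261.1] [ 26.7 156.8] yaw of long-axis from y deg 10.48
side0 yellow 809 zpct [25.6 31.8 33.  34.1 35.4]
  n 712 mean [604.5 254.3  33.2] rect [603.8 258.9] [ 28.6 162.4] yaw of long-axis from y deg 10.37
```

```bash
python3 - <<'E'
from h import *
# bystander heights around the work area and rotation check
for f in('top0','side0'):
    p,d,c=load(f); X=cloud(d,c)
    for (u,v) in ([(340,250),(335,192),(342,151),(385,157),(400,240),(440,238),(465,210)] if f=='top0' else [(277,232),(355,240),(408,230),(418,290),(220,243),(330,280),(235,280)]):
        print(f,u,v,X[v,u].round(0))
E
```

```text
top0 340 250 [427. 262.  89.]
top0 335 192 [598. 271.  34.]
top0 342 151 [715. 251.  47.]
top0 385 157 [710. 122.  12.]
top0 400 240 [463.  89.  23.]
top0 440 238 [442.  32. 219.]
top0 465 210 [489.   4. 321.]
side0 277 232 [434. 249.  89.]
side0 355 240 [600. 244.  32.]
side0 408 230 [715. 240.  52.]
side0 418 290 [708. 117.  13.]
side0 220 243 [313. 258.  60.]
side0 330 280 [487. -24. 382.]
side0 235 280 [379.   8. 350.]
```

View pics/t1.png

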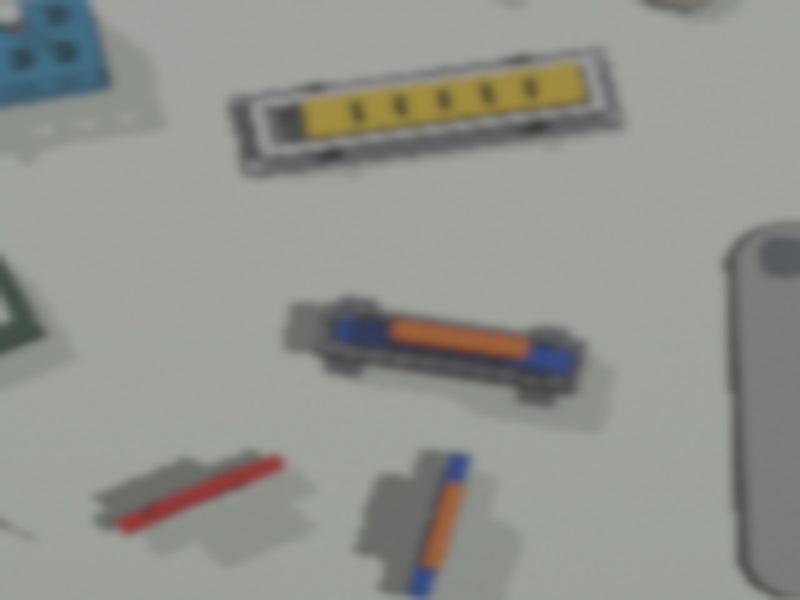

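View pics/s1.png

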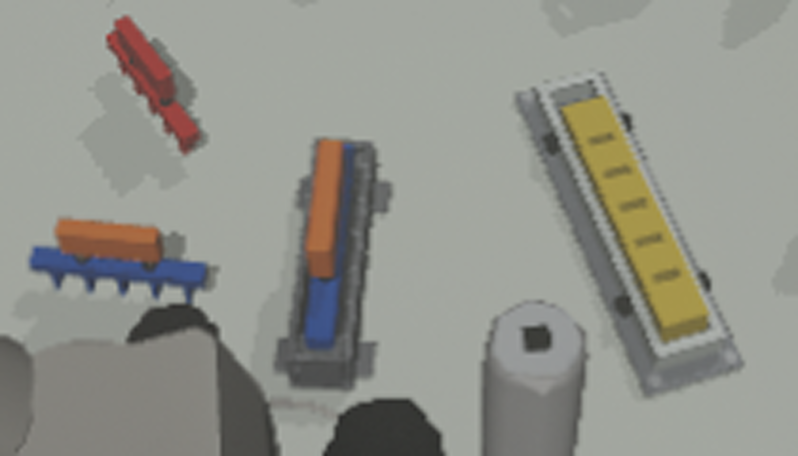

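```bash
cat >> h.py <<'E'
def shift(pos,yawdeg):
    s=readout.sense(); y=s['tcp_rot'][2]; D=np.array(pos)-s['eef_pos']
    from scipy.spatial.transform import Rotation as Ro
    R=Ro.from_euler('xyz',s['tcp_rot']).as_matrix()
    T=Ro.from_euler('xyz',[np.pi,0,np.radians(yawdeg)]).as_matrix()
    print('t',s['clock'],'pos',s['eef_pos'].round(1),'rot',np.degrees(s['tcp_rot']).round(2),'F',s['contact_force'].round(2),'M',s['wrist_torque'].round(2),'op',s['opening'].round(3),'q',s['qpos'].round(2))
    print('shift cm',(R.T@D/10).round(2),'rotvec',Ro.from_matrix(R.T@T).as_rotvec().round(4))
E
python3 - <<'E'
from h import *
s=readout.sense(); c=calibration('wrist'); M=c['cam_to_world']
from scipy.spatial.transform import Rotation as Ro
R=Ro.from_euler('xyz',s['tcp_rot']).as_matrix()
print(c['vfov'],(R.T@(M[:3,3]-s['eef_pos'])).round(1)); print((R.T@M[:3,:3]).round(2))
shift((575,258,250),100.4)
E
```

```text
60.931221534478084 [  79.8   -0.2 -143.6]
[[ 0.   -0.95 -0.31]
 [ 1.    0.   -0.  ]
 [ 0.   -0.31  0.95]]Traceback (most recent call last):
  File "<stdin>", line 6, in <module>
  File "h.py", line 20, in shift
    print('t',s['clock'],'pos',s['eef_pos'].round(1),'rot',np.degrees(s['tcp_rot']).round(2),'F',s['contact_force'].round(2),'M',s['wrist_torque'].round(2),'op',s['opening'].round(3),'q',s['qpos'].round(2))
                                                                                                                                                                 ^^^^^^^^^^^^^^^^^^
AttributeError: 'float' object has no attribute 'round'
```

```bash
sed -i "s/s\['opening'\].round(3)/round(s['opening'],3)/" h.py; python3 -c "
from h import *
shift((600,285,240),100.4)"
```

```text
t 0.1 pos [165.3 602.3 230.6] rot [-179.93   -0.    164.66] F [-0.01 -1.05  0.42] M [-0.02  0.02 -0.04] op 1.003 q [ 1.3   0.35  1.63  0.    1.16 -0.  ]
shift cm [-50.32 -19.1   -0.91] rotvec [-1.1000e-03  7.0000e-04  1.1215e+00]
```

Emit:
play_rows(
  rows=[
    [0,[-50.3,-19.1,-0.9],[0,0,1.12]],
    [0,[-50.3,-19.1,-0.9],[0,0,1.12]],
    [0,[-50.3,-19.1,-0.9],[0,0,1.12]],
    [0,[-50.3,-19.1,-0.9],[0,0,1.12]],
    [0,[-50.3,-19.1,-0.9],[0,0,1.12]],
    [0,[-50.3,-19.1,-0.9],[0,0,1.12]],
    [0,[-50.3,-19.1,-0.9],[0,0,1.12]],
    [0,[-50.3,-19.1,-0.9],[0,0,1.12]],
    [0,[-50.3,-19.1,-0.9],[0,0,1.12]],
    [0,[-50.3,-19.1,-0.9],[0,0,1.12]],
    [0,[-50.3,-19.1,-0.9],[0,0,1.12]],
    [0,[-50.3,-19.1,-0.9],[0,0,1.12]],
  ],
)

```text
clock: 1.1
eef_pos: [570.4, 306.2, 239.4]
tcp_rot: [-3.141, 0.0, 1.754]
contact_force: [0.4, 0.9, -0.2]
opening: 1.0
```

Emit:
play_rows(
  rows=[
    [0,[0,0,0],[0,0,0]],
    [0,[0,0,0],[0,0,0]],
  ],
)

```text
clock: 1.27
eef_pos: [570.5, 306.1, 238.9]
tcp_rot: [-3.141, 0.0, 1.75]
contact_force: [-1.3, 1.0, -0.6]
opening: 1.003
```

```bash
python3 -c "
from h import *
shift((600,285,240),100.4)"
```

```text
t 1.2667 pos [570.5 306.1 238.9] rot [-1.7996e+02  2.0000e-02  1.0028e+02] F [-1.27  0.98 -0.59] M [ 0.06 -0.01 -0.03] op 1.003 q [ 0.49  0.38  1.57 -0.    1.19  0.31]
shift cm [-2.6   2.52 -0.11] rotvec [-0.0008  0.0003 -0.002 ]
```

Close enough for the wrist look; shifting slightly.

Emit:
play_rows(
  rows=[
    [0,[-2.6,2.5,-0.1],[0,0,0]],
    [0,[-2.6,2.5,-0.1],[0,0,0]],
    [0,[-2.6,2.5,-0.1],[0,0,0]],
  ],
)

```text
clock: 1.52
eef_pos: [598.3, 286.8, 240.2]
tcp_rot: [-3.141, -0.0, 1.753]
contact_force: [-0.1, 0.5, 0.7]
opening: 0.997
```

```bash
python3 - <<'E'
from h import *
p,d,c=save('wrist','w0'); X=cloud(d,c); print(X[200,320])
E
```

```text
[601.82819005 256.65605894  36.53225852]
```

View pics/w0.png

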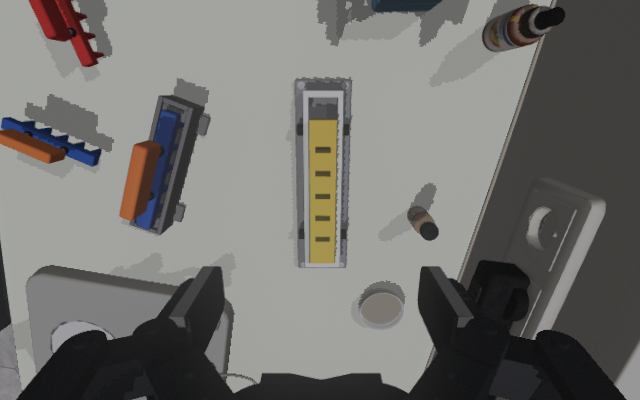

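The wrist view shows five slots at col ~322, rows 150–239. The insert starts at row 120 and is pushed towards one end of the rail, and the comb in its stand is at left.

```bash
cat >> h.py <<'E'
def ray_at_z(c,uv,z):
    f=200/np.tan(np.radians(float(c['vfov']))/2)
    K=np.array([[f,0,float(c['cx'])],[0,f,float(c['cy'])],[0,0,1]])
    q=cv2.undistortPoints(np.array(uv,float).reshape(-1,1,2),K,np.array([float(c['k1']),0,0,0,0]))[:,0]
    M=np.array(c['cam_to_world']); D=np.c_[q,np.ones(len(q))]@M[:3,:3].T; o=M[:3,3]
    z=np.broadcast_to(z,len(D)); return o+D*((z-o[2])/D[:,2])[:,None]
E
python3 - <<'E'
from h import *
p,d,c=load('w0'); X=cloud(d,c); hsv=cv2.cvtColor(p,cv2.COLOR_RGB2HSV)
m=cv2.inRange(hsv,(20,100,90),(34,255,255)); m[:, :295]=0;m[:,350:]=0
cn,_=cv2.findContours(m,cv2.RETR_EXTERNAL,cv2.CHAIN_APPROX_NONE); o=max(cn,key=cv2.contourArea)
P=ray_at_z(c,o[:,0],34.)[:,:2]; rc=cv2.minAreaRect(P.astype(np.float32)); print('insert',rc)
full=np.zeros_like(m); cv2.drawContours(full,[o],-1,255,-1); hole=cv2.erode(full,np.ones((5,5)))&~m
n,l,st,ce=cv2.connectedComponentsWithStats(hole)
S=[]
for i in range(1,n):
    if st[i,4]>15: S.append(ce[i]); print(ce[i],st[i])
W=ray_at_z(c,S,34.); print(W.round(1)); print('gaps',np.linalg.norm(np.diff(W,axis=0),axis=1)); print('mean',W.mean(0), 'yaw',np.degrees(np.arctan2(-(W[0]-W[-1])[0],(W[0]-W[-1])[1])))
P=X[m>0]; print('z',np.median(P[:,2]))
for nm,lo,hi,zr in(('or',(3,120,100),(18,255,255),(80,105)),('bl',(105,90,40),(125,255,255),(40,52))):
    mm=(cv2.inRange(hsv,lo,hi)>0)&(d>0); mm[:, :105]=0; mm[:,215:]=0; mm[:90]=0;mm[240:]=0
    Q=X[mm]; Q=Q[(Q[:,2]>zr[0])&(Q[:,2]<zr[1])]; print(nm,len(Q),np.percentile(Q[:,2],[10,50,90]).round(1)); rc=cv2.minAreaRect(Q[:,:2].astype(np.float32)); print(rc)
E
```

```text
insert ((603.5855712890625, 261.5267028808594), (28.10824966430664, 160.14273071289062), 10.438044548034668)
[322.4057971  149.02898551] [316 147  14   5  69]
[322.5 173.5] [316 172  14   4  56]
[322.5 196.5] [316 195  14   4  56]
[322.13043478 217.82608696] [316 216  14   4  46]
[322. 239.] [316 238  13   3  39]
[[594.4 310.5  34. ]
 [599.2 285.1  34. ]
 [603.9 260.2  34. ]
 [608.  236.1  34. ]
 [612.5 211.1  34. ]]
gaps [25.81596015 25.33638584 24.50557666 25.37183147]
mean [603.60417423 260.61783782  34.        ] yaw 10.351483805222275
z 34.897157908881866
or 1061 [87.9 89.  90. ]
((428.72607421875, 257.4676818847656), (72.9979476928711, 13.129827499389648), 79.94786071777344)
bl 1342 [43.1 44.9 46. ]
((429.1101379394531, 257.31549072265625), (129.80528259277344, 16.214920043945312), 79.65996551513672)
```

```bash
python3 - <<'E'
from h import *
p,d,c=load('w0');X=cloud(d,c); print(X[158,98],X[150,60])
shift((429.2,257.3,130),79.75)
E
```

```text
[357.0897534  255.59451128  23.79575172] [334.16116406 264.60018414  48.9941829 ]
t 1.5667 pos [597.6 287.4 240.3] rot [-1.7994e+02 -1.0000e-02  1.0048e+02] F [-1.16 -0.11  0.35] M [-0.01 -0.03  0.02] op 0.999 q [0.45 0.4  1.54 0.   1.2  0.26]
shift cm [  0.11 -17.09  11.05] rotvec [-0.0011  0.      0.3618]
```

Emit:
play_rows(
  rows=[
    [120,[0.1,-17.1,11.0],[0,0,0.362]],
    [120,[0.1,-17.1,11.0],[0,0,0.362]],
    [120,[0.1,-17.1,11.0],[0,0,0.362]],
    [120,[0.1,-17.1,11.0],[0,0,0.362]],
    [120,[0.1,-17.1,11.0],[0,0,0.362]],
    [120,[0.1,-17.1,11.0],[0,0,0.362]],
    [120,[0.1,-17.1,11.0],[0,0,0.362]],
    [120,[0.1,-17.1,11.0],[0,0,0.362]],
  ],
)

```text
clock: 2.23
eef_pos: [430.2, 257.9, 131.3]
tcp_rot: [3.141, -0.001, 1.393]
contact_force: [0.5, 0.6, 0.2]
opening: 0.531
```

```bash
python3 - <<'E'
from h import *
save('wrist','w1')
shift((429.2,257.3,56),79.75)
p,d,c=load('w1');X=cloud(d,c);hsv=cv2.cvtColor(p,cv2.COLOR_RGB2HSV)
for nm,lo,hi,zr in(('or',(3,120,100),(18,255,255),(80,105)),('bl',(105,90,40),(125,255,255),(40,52))):
    mm=(cv2.inRange(hsv,lo,hi)>0)&(d>0)
    Q=X[mm]; Q=Q[(Q[:,2]>zr[0])&(Q[:,2]<zr[1])&(Q[:,0]>390)]; print(nm,len(Q),np.percentile(Q[:,2],[10,50,90]).round(1)); print(cv2.minAreaRect(Q[:,:2].astype(np.float32)))
E
```

```text
t 2.2833 pos [431.1 258.  131.6] rot [ 1.799e+02 -9.000e-02  7.980e+01] F [0.39 0.61 0.18] M [0.05 0.   0.03] op 0.525 q [0.54 0.29 1.98 0.   0.87 0.71]
shift cm [-0.12 -0.19  7.56] rotvec [ 0.0018 -0.0016  0.0008]
or 2497 [88.  89.1 90. ]
((430.32659912109375, 257.2662658691406), (72.74913787841797, 13.255142211914062), 79.36804962158203)
bl 1084 [44.3 45.2 46.1]
((430.14227294921875, 257.87884521484375), (128.16539001464844, 15.143321990966797), 79.30455780029297)
```

View pics/w1.png

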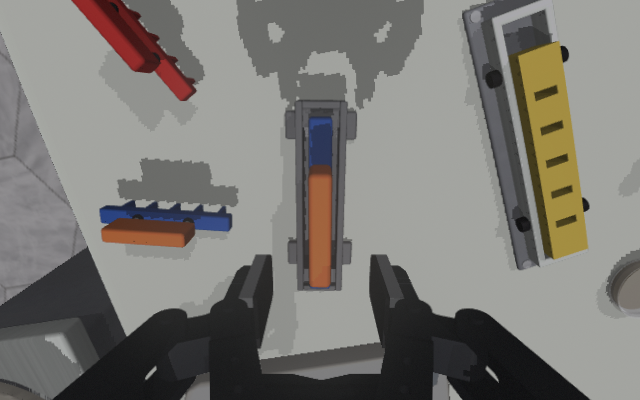

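Emit:
play_rows(
  rows=[
    [120,[-0.05,-0.1,3.5],[0,0,0.005]],
    [120,[-0.05,-0.1,6.0],[0,0,0.005]],
    [120,[-0.05,-0.1,7.5],[0,0,0.005]],
    [120,[-0.05,-0.1,7.5],[0,0,0.005]],
    [255,[-0.05,-0.1,7.5],[0,0,0.005]],
    [255,[-0.05,-0.1,7.5],[0,0,0.005]],
    [255,[-0.05,-0.1,7.5],[0,0,0.005]],
    [255,[-0.05,-0.1,7.5],[0,0,0.005]],
    [255,[-0.05,-0.1,7.5],[0,0,0.005]],
    [255,[-0.05,-0.1,7.5],[0,0,0.005]],
  ],
  squeeze=40,
)

```text
clock: 3.12
eef_pos: [430.1, 257.1, 56.6]
tcp_rot: [3.14, -0.002, 1.387]
contact_force: [1.7, 0.9, 1.9]
opening: 0.157
```

```bash
python3 - <<'E'
from h import *
shift((430,257.4,106),79.5)
E
```

```text
t 3.1167 pos [430.1 257.1  56.6] rot [ 1.7988e+02 -1.0000e-01  7.9450e+01] F [1.65 0.92 1.94] M [ 0.18 -0.3  -0.  ] op 0.157 q [0.54 0.41 2.03 0.   0.7  0.72]
shift cm [ 0.04 -0.01 -4.94] rotvec [ 0.0021 -0.0018 -0.0008]
```

Emit:
play_rows(
  rows=[
    [255,[0,0,-0.5],[0,0,0]],
    [255,[0,0,-1.5],[0,0,0]],
    [255,[0,0,-3.5],[0,0,0]],
    [255,[0,0,-5.5],[0,0,0]],
    [255,[0,0,-7.5],[0,0,0]],
    [255,[0,0,-8.0],[0,0,0]],
    [255,[0,0,-8.0],[0,0,0]],
    [255,[0,0,-8.0],[0,0,0]],
  ],
)

```text
clock: 3.78
eef_pos: [428.7, 256.2, 135.5]
tcp_rot: [-3.142, 0.0, 1.387]
contact_force: [0.3, -0.0, -1.9]
opening: 0.157
```

```bash
python3 - <<'E'
from h import *
save('wrist','w2');save('side','side2')
shift((603.8,261.0,120),100.4)
E
```

```text
t 3.8833 pos [428.2 256.  134.6] rot [-1.7992e+02  8.0000e-02  7.9460e+01] F [-0.91  0.77 -1.64] M [-0.01  0.01  0.05] op 0.156 q [ 0.54  0.28  1.99 -0.    0.88  0.72]
shift cm [ 3.71 17.17  1.43] rotvec [-0.0017  0.001  -0.3655]
```

View pics/w2.png

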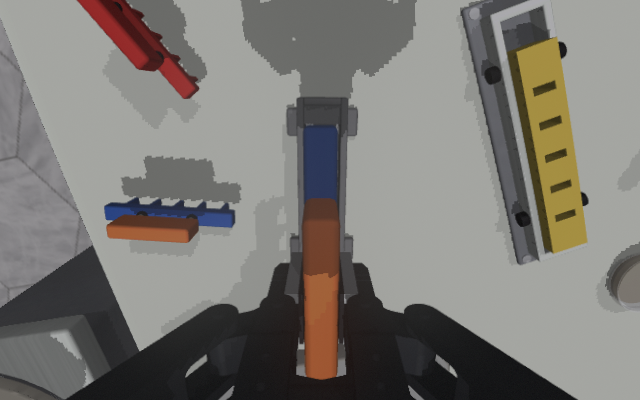

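View pics/side2.png

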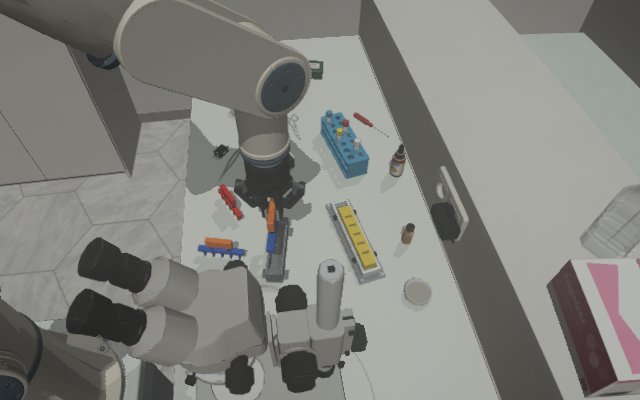

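```bash
python3 - <<'E'
from h import *
from scipy.spatial.transform import Rotation as Ro
p,d,c=load('w2');X=cloud(d,c);hsv=cv2.cvtColor(p,cv2.COLOR_RGB2HSV)
M=c['cam_to_world']; 
t=np.array([428.2,256.0,134.6]);R=Ro.from_euler('xyz',np.radians([180,0,79.46])).as_matrix()
for nm,lo,hi in(('or',(3,120,60),(18,255,255)),('bl',(105,90,40),(125,255,255))):
    mm=(cv2.inRange(hsv,lo,hi)>0)&(d>0); mm[:,:290]=0; mm[:,360:]=0
    Q=(X[mm]-t)@R; top=np.median(Q[:,2]); Q=Q[abs(Q[:,2]-top)<5]; print(nm,len(Q),'tool z',np.percentile(Q[:,2],[10,50,90]).round(1),'x',np.percentile(Q[:,0],[0.5,1,50,99,99.5]).round(1),'y',np.percentile(Q[:,1],[1,50,99]).round(1))
    rc=cv2.minAreaRect(Q[:,:2].astype(np.float32));print(rc)
ys,xs=np.nonzero(cv2.inRange(hsv,(105,90,40),(125,255,255))[:, 290:360]); print(ys.min())
print((ray_at_z(c,[[320,ys.min()-.5]],134.6-12.5)-t)@R)
E
```

```text
or 5565 tool z [-32.9 -32.1 -31. ] x [-34.  -33.3   6.7  36.5  36.7] y [-6.5  0.1  6.6]
((0.6061058044433594, -0.05205726623535156), (13.684747695922852, 72.83776092529297), 89.88461303710938)
bl 2337 tool z [11.1 11.9 12.9] x [31.  31.4 48.6 64.4 64.5] y [-7.8 -0.4  7.1]
((46.92261505126953, -0.47207117080688477), (15.247501373291016, 35.44520950317383), 89.3298568725586)
126
[[65.00335148 -0.42913583 12.5       ]]
```

Emit:
play_rows(
  rows=[
    [255,[3.7,17.1,2.5],[0,0,-0.365]],
    [255,[3.7,17.1,2.5],[0,0,-0.365]],
    [255,[3.7,17.1,2.5],[0,0,-0.365]],
    [255,[3.7,17.1,2.5],[0,0,-0.365]],
    [255,[3.7,17.1,2.5],[0,0,-0.365]],
    [255,[3.7,17.1,2.5],[0,0,-0.365]],
    [255,[3.7,17.1,2.5],[0,0,-0.365]],
    [255,[3.7,17.1,2.5],[0,0,-0.365]],
  ],
)

```text
clock: 4.55
eef_pos: [602.0, 261.1, 109.5]
tcp_rot: [-3.139, 0.001, 1.752]
contact_force: [-0.2, 0.9, -1.2]
opening: 0.156
```

```bash
python3 - <<'E'
from h import *
p,d,c=save('wrist','w3');save('side','side3')
cv2.imwrite('pics/s3.png',cv2.resize(load('side3')[0][170:320,260:440,::-1],None,fx=4,fy=4,interpolation=cv2.INTER_CUBIC))
shift((603.8,261.0,86),100.4)
E
```

```text
t 4.65 pos [602.4 261.5 110.4] rot [-1.7993e+02  1.0000e-02  1.0039e+02] F [ 0.1  -0.48 -1.33] M [-0.   -0.03 -0.04] op 0.157 q [0.41 0.53 1.65 0.   0.96 0.23]
shift cm [-0.07  0.13  2.44] rotvec [-0.0013  0.0002 -0.0001]
```

View pics/w3.png

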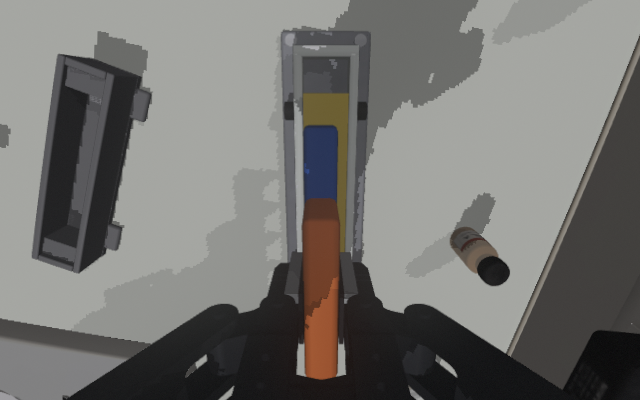

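View pics/s3.png

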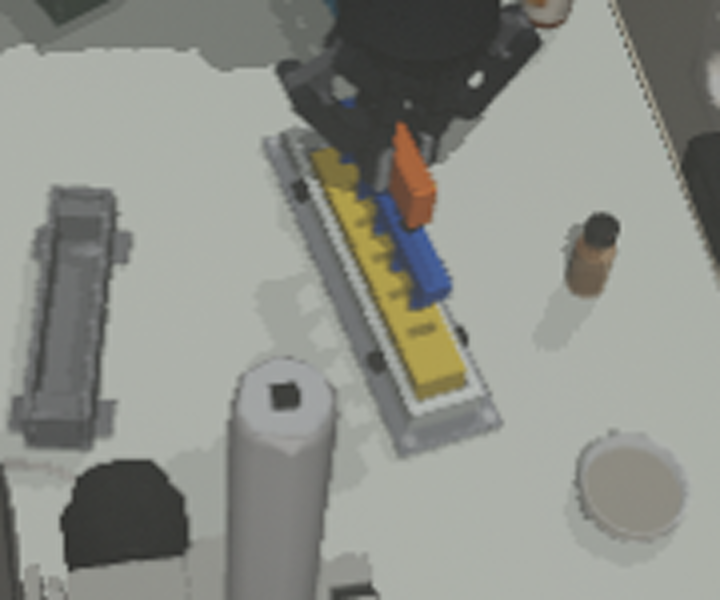

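```bash
python3 - <<'E'
from h import *
from scipy.spatial.transform import Rotation as Ro
p,d,c=load('w3');hsv=cv2.cvtColor(p,cv2.COLOR_RGB2HSV)
t=np.array([602.4,261.5,110.4]);R=Ro.from_euler('xyz',np.radians([180,0,100.39])).as_matrix()
m=cv2.inRange(hsv,(18,90,50),(34,255,255)); m[:85]=0
for v in (97,104,110,116):
    xs=np.nonzero(m[v,290:360])[0]+290; print(v,xs.min(),xs.max(),((ray_at_z(c,[[xs.min()-.5,v],[xs.max()+.5,v]],34)-t)@R)[:,:2].round(1).tolist())
for u in (312,325,340):
    ys=np.nonzero(m[:,u])[0]; print(u,ys.min(),((ray_at_z(c,[[u,ys.min()-.5]],34)-t)@R).round(1))
b=cv2.inRange(hsv,(105,90,40),(125,255,255)); b[:,:290]=0;b[:,360:]=0
print('blue top',np.nonzero(b)[0].min(), ((ray_at_z(c,[[320,np.nonzero(b)[0].min()-.5]],110.4-12)-t)@R).round(1))
for v in (140,170,190):
    xs=np.nonzero(b[v])[0]; print(v,((ray_at_z(c,[[xs.min()-.5,v],[xs.max()+.5,v]],98.4)-t)@R)[:,:2].round(1).tolist())
E
```

```text
97 303 348 [[76.4, -12.1], [76.4, 16.3]]
104 303 347 [[72.2, -12.2], [72.2, 15.8]]
110 303 347 [[68.6, -12.2], [68.6, 15.9]]
116 303 347 [[64.9, -12.3], [64.9, 16.0]]
312 93 [[79.1 -6.2 76.4]]
325 93 [[79.1  1.8 76.4]]
340 93 [[79.1 11.  76.4]]
blue top 126 [[65.1 -1.  12. ]]
140 [[58.6, -8.5], [58.6, 6.5]]
170 [[44.7, -8.7], [44.7, 6.7]]
190 [[35.0, -8.3], [35.0, 6.9]]
```

Emit:
play_rows(
  rows=[
    [255,[-0.08,0.2,1.0],[0,0,0]],
    [255,[-0.08,0.2,2.0],[0,0,0]],
    [255,[-0.08,0.2,2.3],[0,0,0]],
    [255,[-0.08,0.2,2.5],[0,0,0]],
    [255,[-0.08,0.2,2.7],[0,0,0]],
    [255,[-0.08,0.2,2.9],[0,0,0]],
    [255,[-0.08,0.2,3.1],[0,0,0]],
    [255,[-0.08,0.2,3.1],[0,0,0]],
  ],
)

```text
clock: 5.32
eef_pos: [605.9, 261.0, 79.3]
tcp_rot: [-3.141, 0.0, 1.752]
contact_force: [0.3, 0.3, -2.1]
opening: 0.158
```

```bash
python3 - <<'E'
from h import *
shift((603.8,261.0,86),100.4)
p,d,c=save('side','side4')
cv2.imwrite('pics/s4.png',cv2.resize(p[170:320,260:440,::-1],None,fx=4,fy=4,interpolation=cv2.INTER_CUBIC))
E
```

```text
t 5.3167 pos [605.9 261.   79.3] rot [-1.7998e+02  1.0000e-02  1.0037e+02] F [ 0.28  0.27 -2.09] M [-0.01  0.02  0.  ] op 0.158 q [ 0.4   0.57  1.66 -0.    0.91  0.22]
shift cm [ 0.04 -0.21 -0.67] rotvec [-0.0003  0.0001 -0.0006]
```

View pics/s4.png

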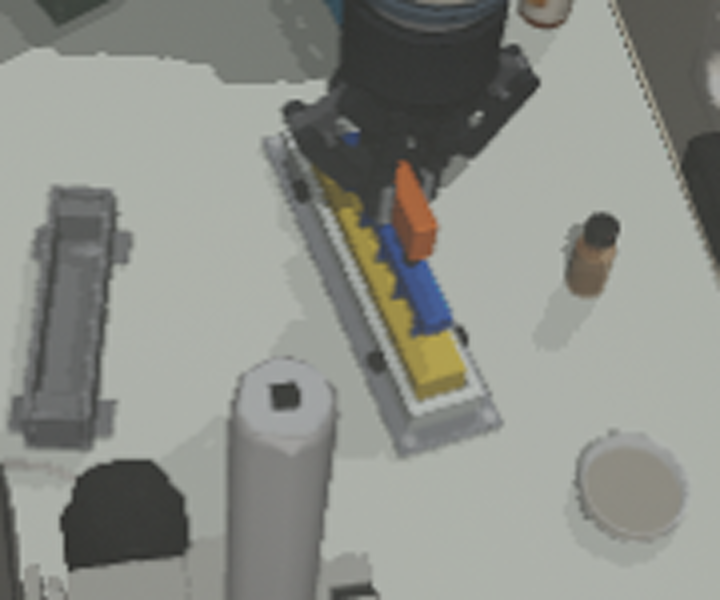

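Emit:
play_rows(
  rows=[
    [255,[0,-0.05,0.2],[0,0,0]],
    [255,[0,-0.05,0.4],[0,0,0]],
    [255,[0,-0.05,0.6],[0,0,0]],
    [255,[0,-0.05,0.6],[0,0,0]],
  ],
)

```text
clock: 5.7
eef_pos: [605.3, 260.9, 73.2]
tcp_rot: [-3.141, 0.0, 1.752]
contact_force: [0.0, 0.3, -1.3]
opening: 0.156
```

```bash
python3 - <<'E'
from h import *
shift((603.8,261.0,86),100.4)
E
```

```text
t 5.7 pos [605.3 260.9  73.2] rot [-1.7997e+02  1.0000e-02  1.0037e+02] F [ 0.03  0.27 -1.3 ] M [-0.02 -0.01 -0.  ] op 0.156 q [ 0.4   0.58  1.67 -0.    0.9   0.22]
shift cm [ 0.04 -0.15 -1.28] rotvec [-0.0006  0.0001 -0.0005]
```

Emit:
play_rows(
  rows=[
    [255,[0,0,0.2],[0,0,0]],
    [255,[0,0,0.4],[0,0,0]],
    [255,[0,0,0.6],[0,0,0]],
    [255,[0,0,0.8],[0,0,0]],
    [255,[0,0,1.0],[0,0,0]],
    [255,[0,0,1.0],[0,0,0]],
  ],
)

```text
clock: 6.2
eef_pos: [605.3, 260.9, 63.1]
tcp_rot: [-3.141, 0.0, 1.752]
contact_force: [-0.1, -0.4, -1.8]
opening: 0.156
```

Emit:
play_rows(
  rows=[
    [255,[0,0,0.1],[0,0,0]],
    [255,[0,0,0.2],[0,0,0]],
    [255,[0,0,0.3],[0,0,0]],
    [255,[0,0,0.4],[0,0,0]],
    [255,[0,0,0.4],[0,0,0]],
  ],
)

```text
clock: 6.62
eef_pos: [605.6, 261.0, 59.8]
tcp_rot: [3.141, -0.0, 1.752]
contact_force: [-0.5, -1.6, 2.6]
opening: 0.158
```

```bash
python3 - <<'E'
from h import *
shift((603.8,261.0,86),100.4)
p,d,c=save('side','side5')
cv2.imwrite('pics/s5.png',cv2.resize(p[170:320,260:440,::-1],None,fx=4,fy=4,interpolation=cv2.INTER_CUBIC))
E
```

```text
t 6.6167 pos [605.6 261.   59.8] rot [179.99  -0.   100.37] F [-0.54 -1.59  2.64] M [-0.11  0.19 -0.  ] op 0.158 q [ 0.4   0.59  1.67 -0.    0.87  0.22]
shift cm [ 0.03 -0.18 -2.62] rotvec [ 0.0002 -0.     -0.0005]
```

View pics/s5.png

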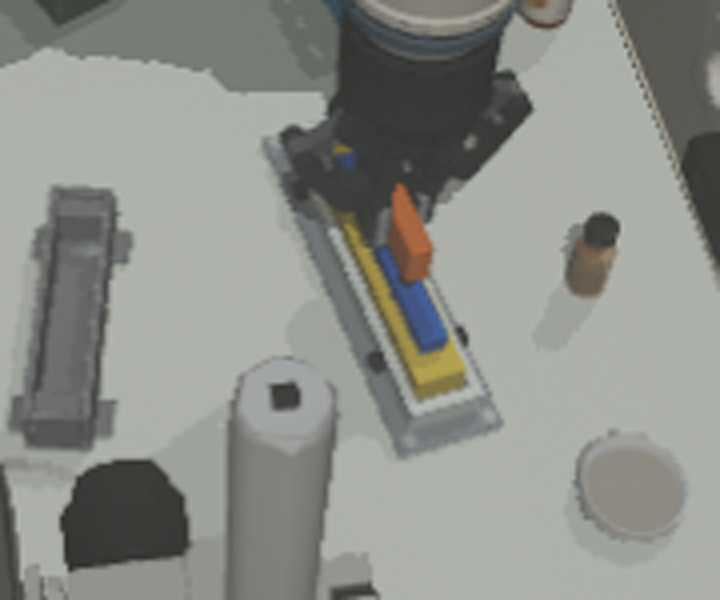

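The spine meets the insert at the expected height and sits flush in the picture. I'll press once more lightly to confirm, ease back and release.

Emit:
play_rows(
  rows=[
    [255,[0,0,0.1],[0,0,0]],
    [255,[0,0,0.2],[0,0,0]],
    [255,[0,0,0.2],[0,0,0]],
    [255,[0,0,0.2],[0,0,0]],
  ],
)

```text
clock: 7.0
eef_pos: [605.7, 261.0, 57.8]
tcp_rot: [3.141, -0.0, 1.752]
contact_force: [-2.0, -1.3, 4.6]
opening: 0.158
```

Emit:
play_rows(
  rows=[
    [255,[0,0,-0.2],[0,0,0]],
    [255,[0,0,-0.2],[0,0,0]],
    [160,[0,0,-0.2],[0,0,0]],
    [120,[0,0,-0.2],[0,0,0]],
    [120,[0,0,-0.2],[0,0,0]],
    [120,[0,0,-0.2],[0,0,0]],
    [120,[0,0,-0.2],[0,0,0]],
  ],
)

```text
clock: 7.58
eef_pos: [605.5, 261.0, 59.5]
tcp_rot: [-3.141, 0.0, 1.752]
contact_force: [0.3, 0.5, 0.6]
opening: 0.529
```

Emit:
play_rows(
  rows=[
    [120,[0,0,-1],[0,0,0]],
    [120,[0,0,-3],[0,0,0]],
    [120,[0,0,-6],[0,0,0]],
    [120,[0,0,-9],[0,0,0]],
    [120,[0,0,-12],[0,0,0]],
    [120,[0,0,-15],[0,0,0]],
    [120,[2,0,-17],[0,0,0]],
    [120,[4,0,-17],[0,0,0]],
    [120,[4,0,-17],[0,0,0]],
  ],
)

```text
clock: 8.33
eef_pos: [598.7, 303.5, 232.7]
tcp_rot: [3.137, -0.003, 1.753]
contact_force: [-0.2, -0.4, -1.2]
opening: 0.529
```

```bash
python3 - <<'E'
from h import *
shift((603.8,261.0,86),100.4)
p,d,c=save('side','side6')
cv2.imwrite('pics/s6.png',cv2.resize(p[170:320,260:440,::-1],None,fx=4,fy=4,interpolation=cv2.INTER_CUBIC))
p,d,c=save('wrist','w6');X=cloud(d,c);hsv=cv2.cvtColor(p,cv2.COLOR_RGB2HSV)
for nm,lo,hi in(('or',(3,120,60),(18,255,255)),('bl',(105,90,40),(125,255,255)),('ye',(20,100,90),(34,255,255))):
    mm=(cv2.inRange(hsv,lo,hi)>0)&(d>0)
    Q=X[mm]; Q=Q[(abs(Q[:,0]-604)<45)&(abs(Q[:,1]-261)<95)]; t=np.median(Q[:,2]); Q=Q[abs(Q[:,2]-t)<5]; print(nm,len(Q),np.percentile(Q[:,2],[10,50,90]).round(1),cv2.minAreaRect(Q[:,:2].astype(np.float32)))
    A=np.c_[Q[:,:2]-Q[:,:2].mean(0),np.ones(len(Q))]; print('  slope',np.linalg.lstsq(A,Q[:,2],rcond=None)[0].round(4))
E
```

```text
t 8.3333 pos [598.7 303.5 232.7] rot [ 1.7976e+02 -1.5000e-01  1.0044e+02] F [-0.17 -0.43 -1.24] M [-0.01 -0.    0.02] op 0.529 q [0.47 0.42 1.53 0.   1.19 0.28]
shift cm [-4.31 -0.33 14.65] rotvec [ 0.0043 -0.0026  0.0006]
or 1126 [90.6 91.8 92.7] ((604.2432250976562, 259.98565673828125), (13.292262077331543, 72.48157501220703), 10.841670036315918)
  slope [-3.72000e-02 -8.70000e-03  9.16887e+01]
bl 514 [46.9 47.9 48.8] ((604.50927734375, 259.91668701171875), (13.905710220336914, 128.36329650878906), 10.544958114624023)
  slope [-1.84000e-02 -4.60000e-03  4.78868e+01]
ye 1761 [33.1 34.  35. ] ((603.731689453125, 258.9085388183594), (27.58089256286621, 160.06044006347656), 10.302576065063477)
  slope [-2.80000e-03 -2.70000e-03  3.40338e+01]
```

View pics/s6.png

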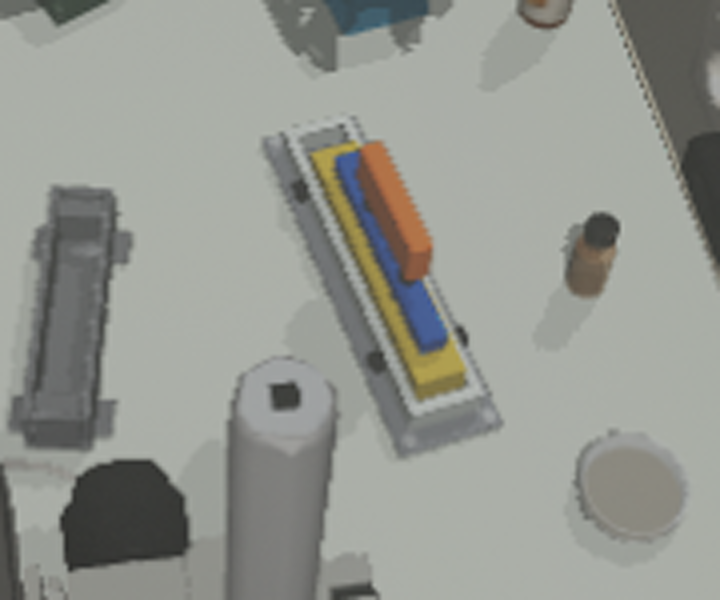

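View pics/w6.png

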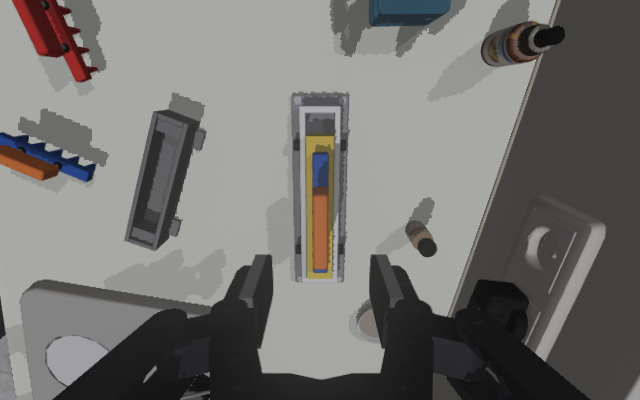

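The spine top measures 47.9 mm (48 when home) and the handle top 91.8 mm (92 when home). The yaw matches the insert and the gripper is clear, so I'm handing in.

```bash
python3 -c "
from h import *
print(r.sign_off())"
```

```text
the job is handed in; nothing more can be done
None
```

The blue comb is out of its stand and fully home in the yellow insert. I let go and handed the job in at about 8.4 s.

- **Insertion:** I located the slots with the wrist camera, lowered the comb lightly and met no resistance until the spine landed on the insert at the expected height. The force reading stayed under 5 N in a gentle confirming press.
- **Final checks:** After release, the spine top measured 47.9 mm (48 when home) and the handle top 91.8 mm (92 when home). The comb's yaw is within about 0.5° of the insert's.
- **Handle tilt:** A plane fit of the handle top showed about 2°. That is over a strip only 14 mm wide and close to the depth noise. The spine reads about 1°, and the comb looks upright in the pictures.
- **Centring:** In the last measurement the comb centre read about 1 mm from the insert centre, within the calibration tolerance.
- **Surroundings:** The other things I could see in the last pictures, including both look-alike combs, showed no sign of having moved. The gripper is well clear, touching nothing.

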